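# Wedge the rocking bench tester steady

### The job

The bench tester rocks because its front right foot is worn short: push the loose wedge, thin end first, under that foot until it is snug and the rocking stops, without shoving the tester along or jacking it up off its other feet. Then press down firmly on the top of the case just above that foot to check that the corner no longer gives, and leave the wedge in place. Only push and press, gently, with the fingertips or the outside of the fingers; pick nothing up, and leave the two blower fans and the screwdriver alone.

Things in the scene. Friction and masses are not known exactly. Their poses are not given: they have to be found in the camera images.
- tester: Bench tester, about 2.8 kg, loose on the orange mat (mat top 2 mm above the bench): beige case 250 (x) by 220 (y) by 85 mm high, grey panel facing the robot, on rubber feet 14 mm high, 24 mm across, at x +-105, y +-90 mm. Origin: on the mat under its middle; x to the rear, y to its left as the robot sees it. It stands level on three feet; pressing the case above the worn one with 2 to 3 N rocks it.
- worn_foot: The worn front right foot (tester's x -105, y -90 mm: 20 mm in from the front panel and from the right side wall): black rubber disc 24 mm across, fixed to the tester. Origin: centre of its underside, which hangs 5 to 9 mm above the mat (differs each time) while the tester is level. Room under the side wall: 14 mm.
- press_corner (a point): Point on top of the tester's case straight above the worn foot, 99 mm above the mat, 20 mm in from the front and from the right side: where to press for the test. About 10 N is enough.
- wedge: Levelling wedge, hard grey plastic with fine ribs on the slope, 70 g, loose on the mat to the tester's right. 130 mm long (x), 36 mm wide (y); height rises evenly from 2 mm at the thin end (+x) to 24 mm at the thick end (-x), 1 mm in 6. Origin: centre of its underside, z up. Slides on the mat with under 1 N; stays by friction once snug.
- wedge_thin_end (a point): Middle of the wedge's thin edge, at its underside, 65 mm from its origin. When the wedge is snug this lies 18 to 42 mm in past the worn foot's outer edge, and at least 75 mm of wedge still sticks out of the case.
- wedge_thick_end (a point): Middle of the upright face (36 wide, 24 mm high) at the wedge's thick end, 12 mm above its underside: where to push. Once the slope meets the worn foot, the push needed climbs steeply: 2 to 8 N is snug, from about 12 N the tester is jacked up.
- blower_a: Bystander: loose black blower fan lying flat, round body 68 mm across with a square outlet reaching 50 mm from the centre, 28 mm high, right of the tester, beyond the wedge. Origin: underside, centre of the round body.
- blower_b: Bystander: a second such blower fan, in front of the tester's panel.
- screwdriver: Bystander: screwdriver, 170 mm long, about 25 mm high, lying on the mat beyond the wedge's thick end. Origin: about its middle; x along it towards the tip.
Not all that is in view belongs to the job. What is meant by the wedge is not green or pink, and is the smaller of those in its own colour.

How it is judged:
By the outcome, as a careful person would: the job done as asked, in the order asked, and still so for the second after the job is handed in, with the robot touching nothing.
It also fails if it takes over 72 s, if anything falls off the work surface, if the arm or the gripper's body presses on something with over 40 N, if the wrist force passes 120 N, or if a joint passes its speed limit or range.

### The arm

A 6-joint arm with a two-finger parallel gripper is mounted at the origin on the work surface. World frame = base frame: x ahead of the robot, y to its left, z up, the work surface at z = 0. Lengths are in mm, angles in degrees, forces in N, time in s.
With the tool pointing down it reaches from about 300 to 775 mm from the base axis. Payload 14.6 kg.
Tool frame: the origin (TCP) lies at the very end of the fingers, on their centre line; the grasp point (between the pads) lies 19 mm behind it; z points along the fingers, y is the line along which they close (so a half turn about z gives the same grasp; the last joint's range is limited). The gripper opens to 85 mm and grips with 20 to 120 N. Pads are 22 mm wide; open, the fingers measure 114 mm over their backs; the gripper's body (76 mm by 85 mm) begins 54 mm behind the grasp point. The pads swing forward as they close: fully open they stand 13 mm farther back than shut.
Start: joints at [-70.623, 17.183, 87.147, -0, 75.671, -3.816], TCP at [216.601, -505.543, 231.281] pointing down, gripper open.
Joint ranges: [-173.82, 173.82], [-45.26, 126.66], [13.44, 144.39], [-59.66, 239.66], [0, 175.72], [-146.38, 146.38]. Speed limits (degrees/s): [127.2, 127.2, 147.25, 180, 180, 180].

### API

Orientations are given as a 3x3 rotation matrix whose columns are the frame's x, y, z axes.
In Python, from plant import ctrl, claw, kinematics, telemetry, viewer, order gives the robot as it stands. Calls block until the motion is done:
- ctrl.goto(position, orientation): joint-space move of the TCP to a pose.
- ctrl.servo_line(position, orientation=None, max_speed=150, guard=None): straight line of the TCP; orientation=None keeps the orientation; max_speed is the mean speed in mm/s. With guard (N) it stops when the force on the tool has changed by that much, and returns True; else False.
- ctrl.movej(angles): joint-space move.
- claw.move_gripper(opening, newtons=None): finger opening in mm; newtons is the grip in N (None keeps the last); returns when the fingers have stopped.
- ctrl.pause(seconds).
- kinematics.inverse_kinematics(position, orientation): joint angles nearest the present ones, or None.
- telemetry.read_state(): the state.
- viewer.capture(name): name is "scene" or "top"; returns the picture (480x640x3 uint8, red, green, blue); there is no depth.
- viewer.camera_info(name): a dict with "camera_matrix" (3x3 intrinsics, pixels), "dist" ([k1, k2, p1, p2, k3] as OpenCV has them; the pictures are not rectified), "R" (3x3) and "t" (3): a world point X has camera coordinates R X + t. Camera axes: x right, y down, z forward; pixel columns grow to the right and rows downward; lengths in mm; the calibration is good to about 2 mm. A picture is of the moment at which its call begins. camera_info takes no time and is no camera call.
A pose or a line that the arm cannot do raises ctrl.PlanningError and nothing moves.
- order.close_job(): hands the job in; it is judged then, once.
The state is a dict: "t": time; "qpos": joint angles; "qd": joint speeds; "tau": joint torques, N m; "ee_pos": TCP position; "eef_rot": TCP orientation; "wrist_force": force on the tool from outside, world axes, zero at the start; "torque": the same for the moment, N m; "opening": finger opening in mm; "gripper_force": force on a finger pad.
Only numpy, scipy, OpenCV 4.12 (cv2) and the standard library are available. Lean on these libraries where they do the work, as an engineer would, in place of code of your own. Each camera call takes 0.05 s, during which the arm holds its last target. There are 200 camera calls.

## Working session

There is one attempt and no reset: what is moved stays moved. The work goes in short steps, each a Python script; the robot and the scene stay as the last script left them, time stands still between calls to the robot, and variables do not carry over. Pictures are saved under pics/ and viewed, at most 10 in all, crops included, and the job is handed in when it is done.

```bash
mkdir -p pics; ls
python3 - <<'E'
from plant import ctrl, claw, kinematics, telemetry, viewer, order
import cv2
for n in ("scene","top"):
    im=viewer.capture(n); cv2.imwrite(f"pics/{n}0.png",im[:,:,::-1])
    c=viewer.camera_info(n); print(n,c)
s=telemetry.read_state(); print(s['t'],s['eef_rot'],s['wrist_force'])
E
```

```text
pics
scene {'camera_matrix': array([[555.55923919,   0.        , 315.13794733],
       [  0.        , 555.55923919, 233.54415614],
       [  0.        ,   0.        ,   1.        ]]), 'dist': array([0.00132542, 0.        , 0.        , 0.        , 0.        ]), 'R': array([[-0.62931664,  0.77705429, -0.01213207],
       [ 0.65851751,  0.52489675, -0.53929407],
       [-0.41269269, -0.34737592, -0.84203012]]), 't': array([ 408.89550786, -331.28201964, 1471.36627664])}
top {'camera_matrix': array([[457.60736324,   0.        , 323.72552816],
       [  0.        , 457.60736324, 247.06193089],
       [  0.        ,   0.        ,   1.        ]]), 'dist': array([-0.07524454,  0.        ,  0.        ,  0.        ,  0.        ]), 'R': array([[ 0.02745304, -0.99961423, -0.00420893],
       [-0.97965982, -0.02606726, -0.19896517],
       [ 0.1987787 ,  0.00958552, -0.97999752]]), 't': array([ -38.97364122,  620.90714213, 1021.57515206])}
0.1 [[ 9.19180603e-01  3.93836140e-01 -3.38900397e-04]
 [ 3.93836283e-01 -9.19180162e-01  9.00507103e-04]
 [ 4.31417191e-05 -9.61199934e-04 -9.99999537e-01]] [-0.1423179   0.6574424  -0.94896725]
```

View pics/scene0.png

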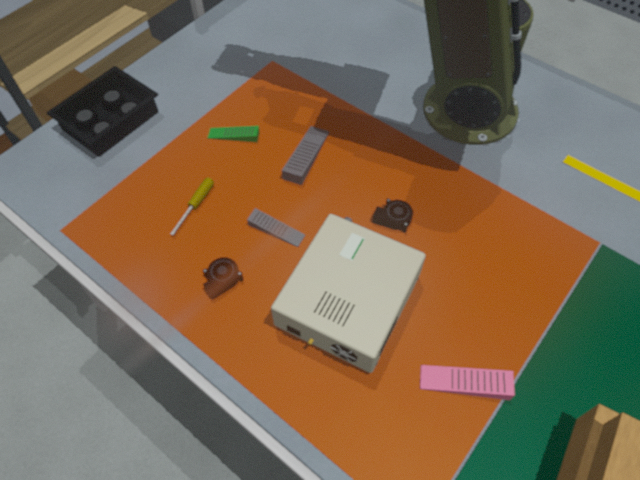

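View pics/top0.png

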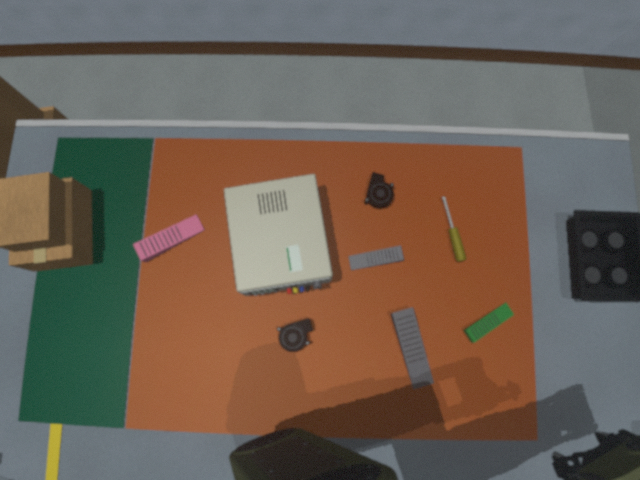

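Scene: the tester is at scene (350,290) / top (278,235), with its grey panel at the bottom of the top view. The blowers are at top (380,190) and (293,335), and the screwdriver at top (455,230).

Things that could be taken for the wedge:
- Small grey, scene (275,227) / top (376,258).
- Large grey, scene (305,155) / top (410,345).
- Green, top (489,322).
- Pink, top (168,238).

By the description I choose the small grey one, and will check it in a close crop.

Run:
```python
import cv2,numpy as np
t=cv2.imread('pics/top0.png');s=cv2.imread('pics/scene0.png')
a=cv2.resize(t[165:315,215:415],None,fx=4,fy=4,interpolation=cv2.INTER_CUBIC)
b=cv2.resize(s[195:375,235:435],None,fx=4,fy=4,interpolation=cv2.INTER_CUBIC)[:600]
b=cv2.resize(s[200:380,230:430],(666,600),interpolation=cv2.INTER_CUBIC)
cv2.imwrite('pics/ct.png',a);cv2.imwrite('pics/cs.png',cv2.resize(s[200:380,230:430],(666,600),interpolation=cv2.INTER_CUBIC))
```

```text
(no output)
```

View pics/ct.png

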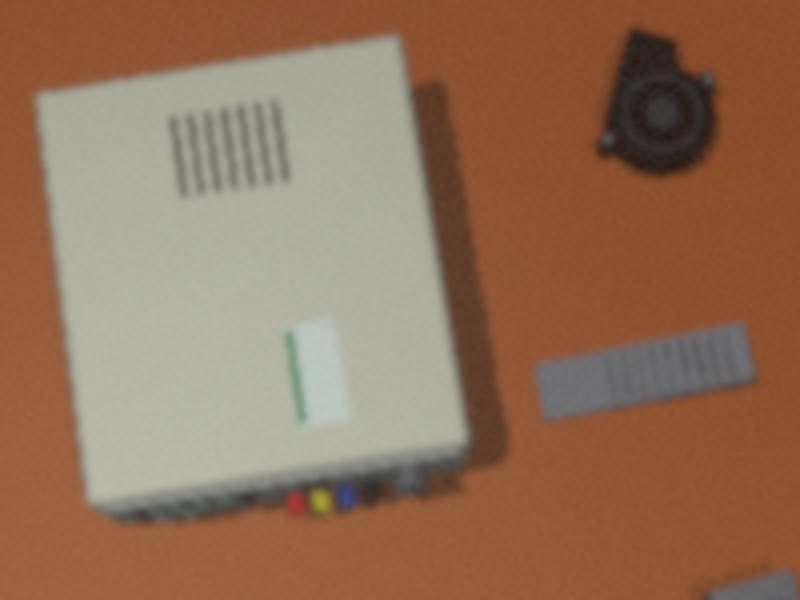

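View pics/cs.png

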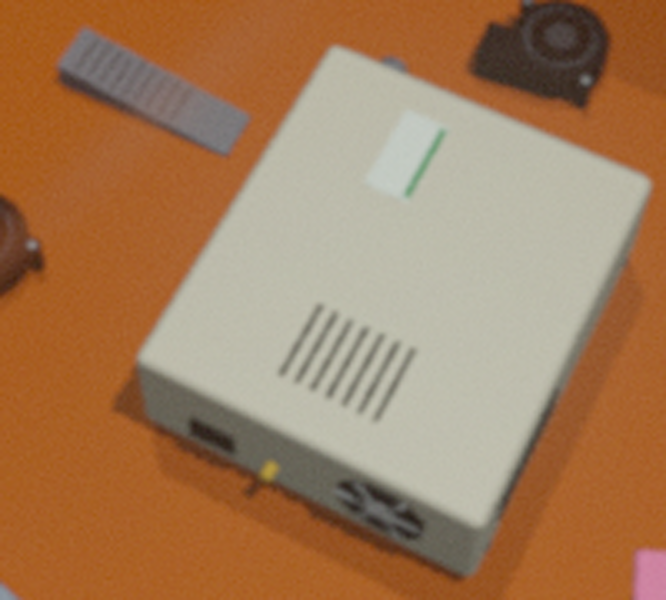

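The crops confirm the choice. The small grey wedge's thin end faces the tester: crop-top (536,365)/(545,420), with the thick end at (745,323)/(755,380). The tester's top corners are clear in both views, with front right at crop-top (467,445) and crop-scene (335,45).

```bash
cat > h.py <<'E'
import numpy as np, cv2
from scipy.optimize import least_squares
from plant import viewer
def proj(n,P):
    c=viewer.camera_info(n); return cv2.projectPoints(np.float64(P),cv2.Rodrigues(c['R'])[0],c['t'],c['camera_matrix'],np.array(c['dist']))[0][:,0]
def tri(pt,ps):
    out=[]
    for a,b in zip(pt,ps):
        f=lambda X:np.r_[proj('top',X[None])[0]-a,proj('scene',X[None])[0]-b]
        r=least_squares(f,[500,-100,50.]);out.append(np.r_[r.x,np.sqrt(2*r.cost)])
    return np.array(out)
def place(M,x):
    c,s=np.cos(x[2]),np.sin(x[2]); M=np.array(M,float)
    return np.c_[x[0]+c*M[:,0]-s*M[:,1],x[1]+s*M[:,0]+c*M[:,1],M[:,2]+x[3]]
def fit(M,pt,ps,x0,z=None):
    g=lambda x:place(M,x if z is None else np.r_[x[:3],z])
    f=lambda x:np.r_[(proj('top',g(x))-pt).ravel(),(proj('scene',g(x))-ps).ravel()]
    r=least_squares(f,x0,x_scale=[100,100,1,100]); return r.x,np.sqrt(np.mean(r.fun**2))
TEST=[[125,110,99],[125,-110,99],[-125,-110,99],[-125,110,99]]
WED=[[65,18,2],[65,-18,2],[-65,18,24],[-65,-18,24]]
ct=lambda p:np.array([215,165])+(np.array(p)+.5)/4-.5
cs=lambda p:np.array([230,200])+(np.array(p)+.5)*.3-.5
E
python3 - <<'E'
from h import *
pt=ct([[36,94],[402,37],[468,447],[91,506]]); ps=cs([[480,527],[139,360],[334,45],[652,183]])
print(tri(pt,ps).round(1)); print(fit(TEST,pt,ps,[500,100,0,2.])); print(fit(TEST,pt,ps,[500,100,0,2.],2))
# wedge local x -> world +y ; local +y = world -x (yaw 90): left of heading = -x = image down
wt=ct([[545,420],[536,364],[756,380],[746,323]]); ws=cs([[248,117],[228,155],[82,28],[58,67]])
print(tri(wt,ws).round(1)); 
for z in(None,2):print(fit(WED,wt,ws,[500,-100,1.57,2.],z))
E
```

```text
[[ 7.500e+02  2.184e+02  9.820e+01  3.000e-01]
 [ 7.908e+02  5.300e+00  9.400e+01  1.600e+00]
 [ 5.476e+02 -4.170e+01  9.420e+01  4.000e-01]
 [ 5.077e+02  1.714e+02  9.380e+01  9.000e-01]]
(array([ 6.48723930e+02,  8.81282476e+01,  1.89970498e-01, -5.58320348e+00]), np.float64(0.8897918976348406))
(array([6.49690578e+02, 8.88219133e+01, 1.90119570e-01, 2.00000000e+00]), np.float64(1.3114056613151956))
[[ 5.789e+02 -9.020e+01 -3.000e-01  2.000e-01]
 [ 6.125e+02 -8.210e+01  2.000e+00  1.400e+00]
 [ 6.038e+02 -2.181e+02  1.990e+01  3.000e-01]
 [ 6.385e+02 -2.108e+02  1.930e+01  1.300e+00]]
(array([ 608.37925612, -150.24077781,    1.77277718,   -2.83878403]), np.float64(0.5563905783483808))
(array([ 608.95547688, -148.967977  ,    1.77219023,    2.        ]), np.float64(0.7449937794831731))
```

```bash
cat >> h.py <<'E'
th=np.radians(10.9); foot=np.array([563.6,-19.4])
u=np.array([-np.sin(th),np.cos(th)]); n=np.array([-np.cos(th),-np.sin(th)])
D=np.array([0,0,-1.])
R1=np.c_[np.r_[-n,0],np.r_[-u,0],D]      # tool y along the wedge
R2=np.c_[np.r_[u,0],np.r_[-n,0],D]       # tool x along the push
def W(a,l,z): return np.r_[foot+a*u+l*n,z]  # along / left of wedge path through the foot
E
python3 - <<'E'
from h import *
from plant import ctrl, claw, telemetry, kinematics
from plant import viewer
claw.move_gripper(50)
ctrl.goto(W(-157,-63,80),R1)
ctrl.servo_line(W(-157,-63,25),max_speed=80)
f0=telemetry.read_state()['wrist_force']
print(ctrl.servo_line(W(-157,-63,-8),max_speed=15,guard=2.5))
s=telemetry.read_state(); z=s['ee_pos'][2]; print(s['t'],z,s['wrist_force']-f0,s['opening'])
zt=z+3
ctrl.servo_line(W(-157,-63,zt)); 
ctrl.servo_line(W(-157,-29,zt),max_speed=25)
s=telemetry.read_state(); print(s['t'],s['ee_pos'],s['wrist_force']-f0)
ctrl.servo_line(W(-157,-60,zt+2),max_speed=80)
ctrl.servo_line(W(-157,-60,150),max_speed=150)
ctrl.goto(W(-270,-20,150),R2)
for k in("top","scene"): cv2.imwrite(f"pics/{k}1.png",viewer.capture(k)[:,:,::-1])
print(telemetry.read_state()['t'])
t=cv2.imread('pics/top1.png');s=cv2.imread('pics/scene1.png')
cv2.imwrite('pics/c1.png',np.hstack([cv2.resize(t[185:310,300:420],(400,417),interpolation=cv2.INTER_CUBIC),cv2.resize(s[190:315,240:360],(400,417),interpolation=cv2.INTER_CUBIC)]))
E
```

```text
True
5.0083 -0.9242787310466093 [-0.82363908  1.30973028  6.4418294 ] 50.12383876356535
6.7667 [ 621.82643635 -168.0540204     2.0589483 ] [ 1.06936103  0.88906077 -0.46878356]
10.0667
```

View pics/c1.png

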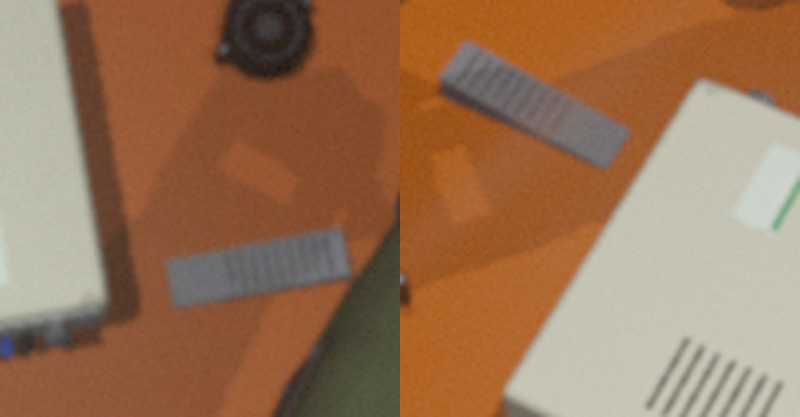

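The wedge has moved towards the front and is still aligned: crop-top thin corners (166,261)/(174,307), thick (344,229)/(352,276). The tester has not moved.

Run:
```python
from h import *
wt=np.array([300,185])+.3*(np.array([[174,307],[166,261],[352,276],[344,229]])+.5)-.5
ws=np.array([240,190])+.3*(np.array([[229,128],[208,167],[68,40],[41,80]])+.5)-.5
print(tri(wt,ws).round(1))
for z in(None,2):
    x,e=fit(WED,wt,ws,[590,-150,1.57,2.],z); d=x[:2]-foot; print(x,e,np.degrees(x[2])-90,d@u,d@n)
```

```text
[[ 5.605e+02 -9.270e+01  3.400e+00  3.000e-01]
 [ 5.942e+02 -8.490e+01  3.100e+00  1.000e+00]
 [ 5.833e+02 -2.203e+02  2.160e+01  1.200e+00]
 [ 6.186e+02 -2.147e+02  1.780e+01  1.600e+00]]
[ 589.08208797 -153.07021259    1.76086116   -1.69592136] 0.6742703197126328 10.889912558897151 -136.07717659563286 0.2540697606532729
[ 589.56261017 -152.09917108    8.04358429    2.        ] 0.7725771028493095 370.8634321996708 -135.21451848333007 -0.401402715445913
```

Run:
```python
from h import *
from plant import ctrl, claw, telemetry, viewer
claw.move_gripper(0)
ctrl.goto(W(-240,0,60),R2); ctrl.servo_line(W(-240,0,12),max_speed=80)
ctrl.pause(.3); f0=telemetry.read_state()['wrist_force']
def rep(m):
    s=telemetry.read_state(); p=s['ee_pos'][:2]-foot; print(m,round(s['t'],2),'a',p@u,'l',p@n,s['ee_pos'][2],'F',(s['wrist_force']-f0).round(2),(s['wrist_force']-f0)[:2]@-u)
g=ctrl.servo_line(W(-142,0,12),max_speed=30,guard=4); rep(g)
if not g:
    g=ctrl.servo_line(W(-106,0,12),max_speed=6,guard=4); rep(g)
ctrl.pause(.3); rep('hold')
for k in("top","scene"): cv2.imwrite(f"pics/{k}2.png",viewer.capture(k)[:,:,::-1])
```

```text
False 15.54 a -142.02984027868038 l -0.0004923993504808892 11.996510178496123 F [ 0.93 -0.61  0.5 ] 0.7736281088124444
True 18.27 a -128.38127729488562 l 0.08312552243971749 11.771343417348062 F [ 2.1  -0.45  1.37] 0.8340510952931539
hold 18.57 a -128.42434681733906 l 0.32627995152980693 11.426890543315887 F [ 1.35 -0.02  0.76] 0.27195469169667047
```

```bash
cat >> h.py <<'E'
from plant import ctrl, claw, telemetry
def F(k=8):
    o=[]
    for _ in range(k): o.append(telemetry.read_state()['wrist_force']); ctrl.pause(.02)
    return np.mean(o,0),np.std(o,0)
E
python3 - <<'E'
from h import *
f0,sd=F(); print('start',f0.round(2),sd.round(2))
for i in range(6):
    p=telemetry.read_state()['ee_pos'][:2]-foot
    g=ctrl.servo_line(W(p@u+1.0,0,12),max_speed=5,guard=4)
    f,sd=F(); s=telemetry.read_state(); p=s['ee_pos'][:2]-foot
    print(g,round(s['t'],2),p@u,p@n,s['ee_pos'][2],f.round(2),f[:2]@-u, sd.round(2))
    if f[:2]@-u-f0[:2]@-u>3: break
E
```

```text
start [ 0.61 -0.89  0.34] [0.63 0.48 0.24]
True 19.15 -128.31167544389575 0.46380023019017175 11.20545717724419 [ 0.61 -1.21  1.33] 1.3059102912433815 [0.64 0.55 0.49]
True 19.52 -128.245937432431 0.5625205298490825 11.06880175829075 [ 0.8 -1.5  1.2] 1.6249915415527891 [0.34 0.51 0.56]
True 19.88 -128.2189788665935 0.6807964990595003 10.880846339205407 [ 0.62 -1.23  1.11] 1.3249086609194545 [0.27 0.4  0.5 ]
True 20.26 -128.17966165281572 0.8075710770235638 10.724376864487455 [ 0.79 -1.42  1.09] 1.5434824899739408 [0.43 0.41 0.31]
True 20.64 -128.19165638762453 0.8763235019069185 10.59725658337618 [ 0.54 -1.88  1.17] 1.9526882220866826 [0.56 0.63 0.63]
True 21.04 -128.1787587867377 0.9263644738546738 10.539558168206806 [ 0.93 -1.65  1.2 ] 1.7980661451957856 [0.54 0.61 0.5 ]
```

Run:
```python
from h import *
for gd in (5.5,6.5):
    p=telemetry.read_state()['ee_pos']; q=p[:2]-foot
    g=ctrl.servo_line(np.r_[p[:2]+3*u,p[2]],max_speed=4,guard=gd)
    s=telemetry.read_state(); f=s['wrist_force']; q2=s['ee_pos'][:2]-foot
    print(g,round(s['t'],2),q@u,q2@u,q2@n,s['ee_pos'][2],f.round(2),f[:2]@-u)
    f,_=F(); print(f.round(2),f[:2]@-u)
for k in("top","scene"): cv2.imwrite(f"pics/{k}3.png",viewer.capture(k)[:,:,::-1])
t=cv2.imread('pics/top3.png');s=cv2.imread('pics/scene3.png')
cv2.imwrite('pics/c3.png',np.hstack([cv2.resize(t[165:315,215:395],(400,333),interpolation=cv2.INTER_CUBIC),cv2.resize(s[190:340,230:410],(400,333),interpolation=cv2.INTER_CUBIC)]))
d=cv2.absdiff(cv2.imread('pics/scene1.png'),s)
print([cv2.phaseCorrelate(*[np.float64(cv2.cvtColor(cv2.imread(f'pics/{k}{i}.png'),6)[r]) for i in(0,3)]) for k,r in(('top',np.s_[205:290,225:315]),('scene',np.s_[270:375,270:400]))])
```

```text
True 21.45 -128.1787587867377 -127.81359529033092 1.0682896922979317 10.37036699014382 [ 1.27 -1.86  0.77] 2.0630239412030735
[ 0.93 -1.29  0.64] 1.4383527242370537
True 21.98 -127.78072811272371 -127.68378629963799 1.2642384728955014 10.05557128210249 [ 0.87 -1.53  0.99] 1.6684159093639517
[ 0.74 -1.52  0.96] 1.6296093180144897
[((-0.12270213204246971, 0.0027787517539366036), 0.9463725800804159), ((0.4952198276010762, 0.03714093907038318), 1.0481061283741717)]
```

View pics/c3.png

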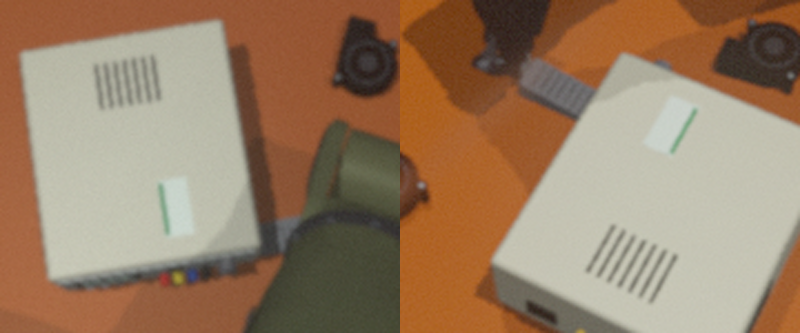

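The wedge is in under the tester's right side (crop-top (280,235)) and the tester has not visibly shifted. The stop implies a gap of about 6.2 mm, which is plausible. Next I back off and do the press test.

Run:
```python
from h import *
p=telemetry.read_state()['ee_pos']
ctrl.servo_line(np.r_[p[:2]-40*u,p[2]],max_speed=40)
ctrl.servo_line(np.r_[p[:2]-40*u,160],max_speed=150)
ctrl.goto(W(0,0,150),R2)
for k in("top","scene"): cv2.imwrite(f"pics/{k}4.png",viewer.capture(k)[:,:,::-1])
ctrl.servo_line(W(0,0,112),max_speed=60); ctrl.pause(.3); f0,_=F()
def rep(g):
    s=telemetry.read_state(); print(g,round(s['t'],2),s['ee_pos'].round(2),(s['wrist_force']-f0).round(2))
    f,_=F(); print('  mean',(f-f0).round(2))
rep(ctrl.servo_line(W(0,0,94),max_speed=8,guard=2.5))
p=telemetry.read_state()['ee_pos']
rep(ctrl.servo_line(p-[0,0,5],max_speed=4,guard=6))
```

```text
True 27.9 [563.59 -19.42 100.91] [-1.   -0.95  4.53]
  mean [-0.63 -0.43  5.2 ]
True 28.41 [563.6  -19.45 100.9 ] [-1.25 -0.14  5.82]
  mean [-1.23  0.17  5.8 ]
```

Run:
```python
from h import *
z0=telemetry.read_state()['ee_pos'][2]
for i in range(1,9):
    ctrl.servo_line(W(0,0,z0-.25*i),max_speed=5)
    f,_=F(5); s=telemetry.read_state(); print(round(s['t'],2),z0-.25*i,s['ee_pos'][2],f.round(2))
    if f[2]>11: break
ctrl.pause(.5); f,_=F(5); print(f.round(2),telemetry.read_state()['ee_pos'])
```

```text
28.88 100.67823260101355 100.91514061519527 [-2.18 -0.03  5.19]
29.21 100.42823260101355 100.83178509469418 [-3.43  0.03  7.66]
29.54 100.17823260101355 100.83317436678118 [-4.63 -0.37 10.04]
29.88 99.92823260101355 100.77615287357101 [-5.54  0.07 12.53]
[-5.86 -0.18 12.55] [563.66565439 -19.46686948 100.77024285]
```

The corner holds 12.5 N with only about 0.1 mm of give. Retreating for a final look.

Run:
```python
from h import *
ctrl.servo_line(W(0,0,108),max_speed=20); ctrl.servo_line(W(0,0,200),max_speed=120)
ctrl.goto(W(-300,60,230),R2)
for k in("top","scene"): cv2.imwrite(f"pics/{k}5.png",viewer.capture(k)[:,:,::-1])
t=cv2.imread('pics/top5.png');s=cv2.imread('pics/scene5.png')
cv2.imwrite('pics/c5.png',np.hstack([cv2.resize(t[165:315,215:395],(400,333),interpolation=cv2.INTER_CUBIC),cv2.resize(s[190:370,230:430],(400,360),interpolation=cv2.INTER_CUBIC)[:333]]))
print(telemetry.read_state()['t'])
```

```text
33.2
```

View pics/c5.png

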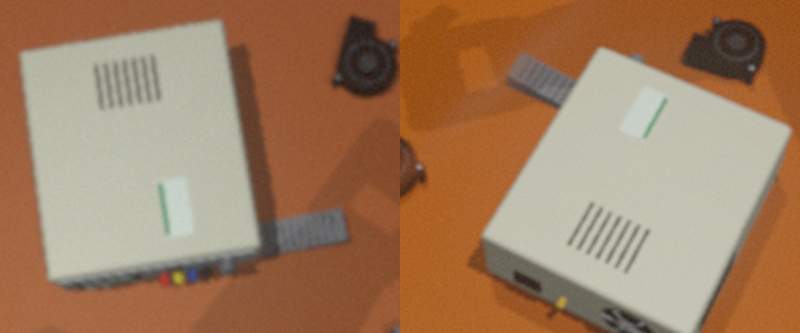

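Run:
```python
from h import *
from plant import order
print(proj('top',np.array([W(-116.7,0,26)])), np.array([215,165])+np.array([346,226])/2.222)
print([cv2.phaseCorrelate(*[np.float64(cv2.cvtColor(cv2.imread(f'pics/{k}{i}.png'),6)[r]) for i in(0,5)]) for k,r in(('top',np.s_[205:280,235:305]),('scene',np.s_[270:375,270:400]))])
print(order.close_job())
```

```text
[[369.37017319 265.7710572 ]] [370.71557156 266.71017102]
[((-0.0891682484156675, 0.5262676677385301), 1.047946503098864), ((0.5025065499256982, 0.028285119401786574), 1.0558153322507067)]
the job is handed in; nothing more can be done
None
```

I pushed the small grey wedge thin end first under the worn foot until it was snug, then pressed the corner with about 12.5 N (about 0.1 mm of give). The wedge is still in place, the tester moved about 1 mm at most by the camera check, and the job is handed in at about 33 s; the handover gave no verdict.

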